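Trim the kiln controller with the tuning tool

TASK

Take the orange plastic tuning tool from its stand, feel its blade gently into the slot of the trimmer screw down in the controller's well, and turn the screw until the black needle stands over the red set hand. Then put the tool back upright in its stand, fully home, and let go. Never press hard on the controller (keep well under 20 N) and leave everything else on the bench where it is.

Things in the scene. Friction and masses are not known exactly. Their poses are not given: they have to be found in the camera images.
- controller: Kiln controller: blue case 200 x 150 x 60 mm, flat and fixed on the table; origin at the centre of its underside, x along its 200 mm side towards the meter, which (black rim, white face, 86 x 120 mm, 16 mm above the panel) covers the +x half of its top. Two pilot lamps 48 mm either side of the well stand 6 mm high.
- well (a point): Centre of the mouth of the round adjusting well, 17 mm wide, in the panel (case top, 60 mm above the table), 58 mm towards -x from the case's centre, ringed by an aluminium bezel. A brass trimmer screw sits down in it on its axis: top of its head 6 to 26 mm below the panel, differently every time and not measured.
- trimmer (a joint): Angle of the brass trimmer screw, rad, clockwise from above: 16 mm head, one straight slot 5 mm wide and 4.5 mm deep right across it, along the controller's x at 0. Turns with about 0.03 N m of friction, stays where left, stops at -1.1 and 1.1. Gives downward on a spring by up to 2.5 mm (2 N to start, 6 N at the bottom, then rigid).
- needle (a joint): Angle of the meter's black needle (58 mm long), rad: 0 points along the controller's +x, growing clockwise seen from above. Geared one to one to the trimmer screw, whose slot always lies parallel to the needle.
- set_hand (a joint): Angle of the meter's red set hand (66 mm long, same pivot, under the needle), same zero and sense; it shows where the needle must stand and does not move.
- needle_hub (a point): Pivot of the black needle; its x axis points along the needle, z up.
- set_hub (a point): The same pivot; its x axis points along the red set hand, z up.
- tool: Plastic tuning tool, 96 mm, 50 g, upright in its stand; origin at the centre of the blade's lower end, z up. From below: flat blade 12 mm along x, 3 mm along y (1.8 in its lowest 2), 7 mm long; white round shaft 13 mm thick up to 46 mm; orange flange 26 mm wide from 46 to 50; flat orange handle 22 mm along x, 12 along y, from 50 to 96 mm, parallel to the blade.
- tool_grip (a point): Middle of the tool's handle, 76 mm above the blade's lower end, axes as the tool: take it across y (12 mm).
- stand: Wooden block 80 x 80 x 52 mm fixed on the table, origin at the centre of its underside.
- stand_hole (a point): Centre of the mouth of the stand's hole, in its top face, 52 mm above the table; the hole is 15 mm wide and 48 mm deep. The tool hangs in it with its flange resting on the top face, so that its blade's lower end is 46 mm below the mouth.
- brush: loose brush lying on the table, 160 mm long; origin as reported, at its base. Bystander: leave it alone.
- cone: loose clay witness cone, 60 mm tall, 30 mm wide; origin as reported, at its base. Bystander: leave it alone.
- jar: loose glaze jar, 64 mm wide, 85 mm tall; origin as reported, at its base. Bystander: leave it alone.
- bowl: loose fired-clay bowl, 120 mm wide, 55 mm tall; origin as reported, at its base. Bystander: leave it alone.
- mug: loose clay mug, 80 mm wide (handle extra), 90 mm tall; origin as reported, at its base. Bystander: leave it alone.
- screwdriver: loose steel screwdriver lying on the table, 180 mm long, not to be used; origin as reported, at its base. Bystander: leave it alone.
- mould: loose plaster mould block, 110 x 80 x 45 mm; origin as reported, at its base. Bystander: leave it alone.

How it is judged:
By the outcome, as a careful person would: the job done as asked, in the order asked, and still so for the second after the job is handed in, with the robot touching nothing.
It also fails if it takes over 51 s, if anything falls off the work surface, if the arm or the gripper's body presses on something with over 40 N, if the wrist force passes 120 N, or if a joint passes its speed limit or range.

ROBOT

A 6-joint arm with a two-finger parallel gripper is mounted at the origin on the work surface. World frame = base frame: x ahead of the robot, y to its left, z up, the work surface at z = 0. Lengths are in mm, angles in rad, forces in N, time in s.
With the tool pointing down it reaches from about 300 to 775 mm from the base axis. Payload 14.6 kg.
Tool frame: the origin (TCP) lies midway between the tips of the shut fingers; the grasp point (between the pads) lies 19 mm behind it; y points along the fingers, z is the direction in which the jaws open and shut, and the axes are right-handed (so a half turn about y gives the same grasp; the last joint's range is limited). The gripper opens to 94 mm and grips with 3 to 60 N. Pads are 16 mm wide; open, the fingers measure 119 mm over their backs; the gripper's body (75 mm by 177 mm) begins 78 mm behind the grasp point.
Start: joints at [-1.249, 0.3, 1.521, -0, 1.321, -0.067], TCP at [208.485, -508.943, 205.446] pointing down, gripper open.
Joint ranges: [-3.03, 3.03], [-0.79, 2.21], [0.23, 2.52], [-1.04, 4.18], [0, 3.07], [-2.55, 2.55]. Speed limits (rad/s): [2.22, 2.22, 2.57, 3.14, 3.14, 3.14].

INTERFACE

Orientations are given as [roll, pitch, yaw] about the fixed x, y, z axes, in that order (R = Rz(yaw) Ry(pitch) Rx(roll)).
In Python, from cell import manip gives the robot as it stands.
- The arm moves only by the tool play_rows, never from a script. Its argument "series" is a list of rows, each a list of 3 entries, a list of its own where there are three numbers: the shift along the tool's x, y, z in m, then the turn about the tool's y in rad, then the closure, from 0 (fully open) to 1 (shut). In form: [[[dx, dy, dz], twist, grip], ...]. A call has 1 to 20 rows; each row is the pose to reach, as a shift and turn from the pose measured when the call began, along the tool's axes at that moment; what a row does not reach only later rows make up. A row lasts 1/10 s, in which the tool goes at most 50 mm and 8.59 degrees, less where a joint would pass 70% of its speed; a pose out of reach is approached as far as the arm can. A call with a gripper value outside its range is refused whole. The fingers move at their own pace and stop on an object; "squeeze" is the grip in N (left out, the last holds). Time passes only in rows, so rows that repeat a pose let the fingers close. It gives the time, the measured TCP pose, the force and the opening at its end, in the units of the state.
- manip.read_state(): the state, without advancing time (a new reading comes with each control period).
- manip.camera(name): name is "scene" or "top" or "wrist"; returns the picture (384x512x3 uint8, red, green, blue); there is no depth.
- manip.camera_params(name): a dict with "K" (3x3 intrinsics, pixels), "rvec" (rotation vector, rad) and "tvec" (3), from world to camera coordinates, as OpenCV has them. Camera axes: x right, y down, z forward; pixel columns grow to the right and rows downward; lengths in mm; the calibration is good to about 2 mm. A picture is of the moment at which its call begins: read the wrist's pose just before it. camera_params takes no time and is no camera call; for the wrist camera it gives the pose at the moment of the call.
- manip.sign_off(): hands the job in, once; it reports no verdict.
The state is a dict: "clock": time; "joints": joint angles; "qd": joint speeds; "effort": joint torques, N m; "eef_pos": TCP position; "eef_rot": TCP orientation; "wrist_force": force on the tool from outside, world axes, zero at the start; "moment": the same for the moment, N m; "finger_gap": finger opening in mm.
Only numpy, scipy, OpenCV 4.12 (cv2) and the standard library are available. Lean on these libraries where they do the work, as an engineer would, in place of code of your own. Each camera call takes 0.05 s, during which the arm holds its last target. There are 200 camera calls.

## Working session

There is one attempt and no reset: what is moved stays moved. The work goes in short steps, Python scripts to look and compute and a tool call to move; the robot and the scene stay as the last step left them, time stands still between calls to the robot, and variables do not carry over. Pictures are saved under pics/ and viewed, about 8 in all and at most 12, crops included, and the job is handed in when it is done.

Besides the shell and the picture viewer there is one more tool, called after ">>>" by a JSON object that holds its "op" and its "data". play_rows: Moves the arm, as the interface text tells. Its arguments: {"type":"object","properties":{"series":{"type":"array","items":{"type":"array"}},"squeeze":{"type":"number"}},"required":["series"]}

```bash
mkdir -p pics; ls; cat > h.py <<'E'
import numpy as np, cv2
from cell import manip
from scipy.spatial.transform import Rotation as R
def snap(n,name,crop=None,s=1):
    st=manip.read_state(); p=manip.camera_params(n); im=manip.camera(n)
    np.savez('pics/'+name+'.npz',im=im,K=p['K'],rvec=p['rvec'],tvec=p['tvec'])
    b=im[:,:,::-1]
    cv2.imwrite('pics/'+name+'.png',b)
    return im,p,st
def ray(p,uv,z):
    K=np.array(p['K'],float);Rm=cv2.Rodrigues(np.array(p['rvec'],float))[0];t=np.array(p['tvec'],float).ravel()
    c=-Rm.T@t; out=[]
    for u,v in np.atleast_2d(uv):
        d=Rm.T@np.linalg.inv(K)@[u,v,1]; out.append(c+d*(z-c[2])/d[2])
    return np.array(out)
def proj(p,X):
    return cv2.projectPoints(np.atleast_2d(np.array(X,float)),np.array(p['rvec'],float),np.array(p['tvec'],float),np.array(p['K'],float),None)[0][:,0]
def load(name): return np.load('pics/'+name+'.npz')
E
python3 - <<'E'
from h import *
print(manip.read_state())
a,p,_=snap('top','top0'); b,q,_=snap('scene','scene0')
cv2.imwrite('pics/both.png',cv2.resize(np.hstack([a,b])[:,:,::-1],(800,300)))
cv2.imwrite('pics/topbig.png',cv2.resize(a[:,:,::-1],(800,600),interpolation=cv2.INTER_CUBIC))
print(p,q)
E
```

```text
pics
{'clock': 0.0, 'joints': array([-1.24858426e+00,  3.00496699e-01,  1.52157201e+00,  4.02183416e-06,
        1.32073382e+00, -6.66026525e-02]), 'qd': array([ 0.00051756,  0.00048814, -0.00066844, -0.00201024,  0.00049502,
       -0.00025321]), 'effort': array([ 1.36006215e-04, -5.31807232e+01, -3.52738881e+01,  7.08444114e-02,
        2.44263920e-02, -1.16541482e-04]), 'eef_pos': array([ 208.41212167, -508.6931658 ,  204.87613608]), 'eef_rot': array([-1.57200327e+00,  8.44087083e-05, -2.75277898e+00]), 'wrist_force': array([ 0.0365152 , -0.36284354,  0.25794883]), 'moment': array([-0.01426988, -0.01722243, -0.011508  ]), 'finger_gap': 93.91484440341048}
{'K': array([[462.98391429,   0.        , 256.69970363],
       [  0.        , 462.98391429, 193.40525316],
       [  0.        ,   0.        ,   1.        ]]), 'rvec': array([ 2.13014758, -2.15688436,  0.14360867]), 'tvec': array([   4.59604307,  573.01891696, 1522.53498678])} {'K': array([[361.97902724,   0.        , 260.71421462],
       [  0.        , 361.97902724, 193.16909085],
       [  0.        ,   0.        ,   1.        ]]), 'rvec': array([ 1.49821108,  2.10015643, -0.81765674]), 'tvec': array([ 189.85664417, -318.42118679, 1556.62491273])}
```

View pics/topbig.png

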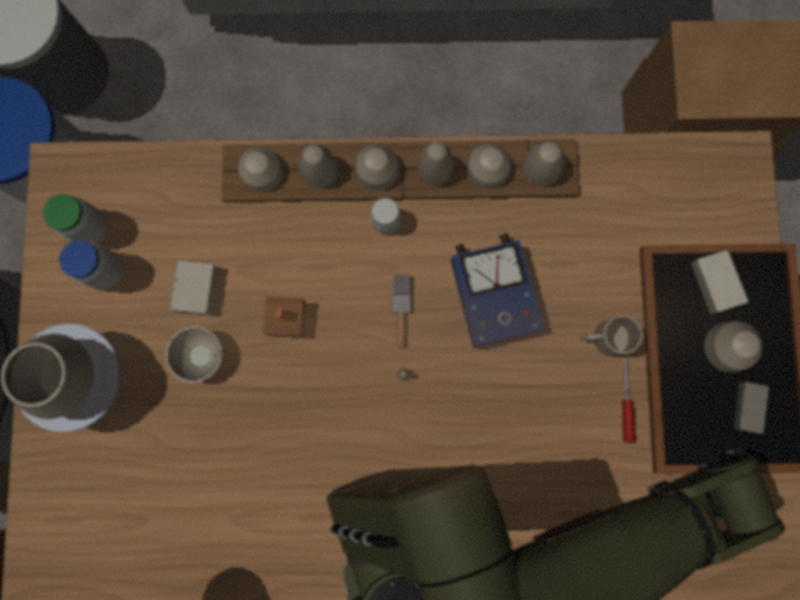

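```bash
python3 - <<'E'
from h import *
p=load('top0'); s=.64
f=lambda u,v,z: ray(p,[(u*s,v*s)],z)[0].round(1)
print('well',f(504.5,318,60),'stand',f(285,316,52),'handle',f(285,313,102))
print('ctrl corners',[f(*c,60) for c in [(452,259),(522,240),(546,327),(477,346)]])
im=p['im'][:,:,::-1]
def z(im,u0,v0,u1,v1,k): return cv2.resize(im[v0:v1,u0:u1],(400,400),interpolation=cv2.INTER_CUBIC)
A=z(im,280,145,360,225,5);B=z(im,155,175,215,235,5)
cv2.imwrite('pics/z.png',np.hstack([A,B]))
E
```

```text
well [ 533.5 -222.    60. ] stand [544.8 246.5  52. ] handle [544.8 238.1 102. ]
ctrl corners [array([ 662.7, -113.3,   60. ]), array([ 702.4, -265.2,   60. ]), array([ 513.1, -309.3,   60. ]), array([ 474.6, -162.1,   60. ])]
```

View pics/z.png

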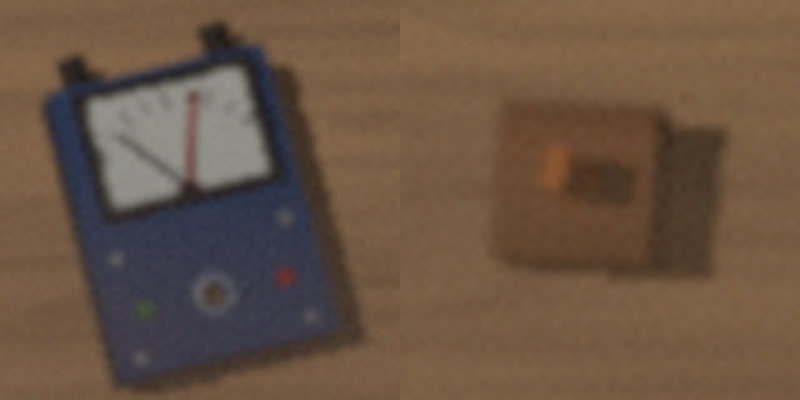

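```bash
cat >> h.py <<'E'
def shift(pos,yaw=None,st=None):
    st=st or manip.read_state()
    Rm=R.from_euler('xyz',st['eef_rot']).as_matrix()
    d=Rm.T@(np.array(pos)-st['eef_pos'])/1000
    tw=None
    if yaw is not None:
        Y=np.arctan2(Rm[1,0],Rm[0,0]); tw=-((yaw-Y+np.pi)%(2*np.pi)-np.pi); tw=round(tw,4)
    print('at',np.round(st['eef_pos'],1),np.round(st['eef_rot'],3),'t',st['clock'],'shift',d.round(4),'twist',tw)
E
python3 - <<'E'
from h import *
shift([545,243,205],-np.pi)
E
```

```text
at [ 208.4 -508.7  205. ] [-1.572  0.    -2.753] t 0.1 shift [-0.5964  0.0006 -0.568 ] twist 0.3888
```

>>> {"op": "play_rows", "data": {"series": [[[-0.596, 0, -0.568], 0.39, 0], [[-0.596, 0, -0.568], 0.39, 0], [[-0.596, 0, -0.568], 0.39, 0], [[-0.596, 0, -0.568], 0.39, 0], [[-0.596, 0, -0.568], 0.39, 0], [[-0.596, 0, -0.568], 0.39, 0], [[-0.596, 0, -0.568], 0.39, 0], [[-0.596, 0, -0.568], 0.39, 0], [[-0.596, 0, -0.568], 0.39, 0], [[-0.596, 0, -0.568], 0.39, 0], [[-0.596, 0, -0.568], 0.39, 0], [[-0.596, 0, -0.568], 0.39, 0], [[-0.596, 0, -0.568], 0.39, 0], [[-0.596, 0, -0.568], 0.39, 0], [[-0.596, 0, -0.568], 0.39, 0], [[-0.596, 0, -0.568], 0.39, 0], [[-0.596, 0, -0.568], 0.39, 0], [[-0.596, 0, -0.568], 0.39, 0], [[-0.596, 0, -0.568], 0.39, 0], [[-0.596, 0, -0.568], 0.39, 0]]}}

```text
clock: 2.1
eef_pos: [544.4, 241.8, 205.6]
eef_rot: [-1.572, -0.001, 3.14]
wrist_force: [0.6, -0.6, -0.0]
finger_gap: 94.0
```

```bash
python3 - <<'E'
from h import *
a,p,st=snap('wrist','w1'); print(st['eef_pos'],st['eef_rot'],st['joints'],st['qd'],st['clock'])
cv2.imwrite('pics/w1b.png',cv2.resize(a[:,:,::-1],(800,600),interpolation=cv2.INTER_CUBIC))
print(p)
E
```

```text
[544.37869458 241.82220612 205.59561919] [-1.57159371e+00 -5.52281858e-04  3.13958683e+00] [3.56124374e-01 4.02288356e-01 1.38321213e+00 9.62433910e-04
 1.35633000e+00 1.92872180e+00] [-0.00627674 -0.00871407 -0.00102832  0.00187596 -0.00032988  0.00273716] 2.1
{'K': array([[314.42991806,   0.        , 257.38539529],
       [  0.        , 314.42991806, 187.90581023],
       [  0.        ,   0.        ,   1.        ]]), 'rvec': array([-2.08856169,  2.09394008,  0.25924155]), 'tvec': array([243.02794846, 501.29958318, 523.1903537 ])}
```

View pics/w1b.png

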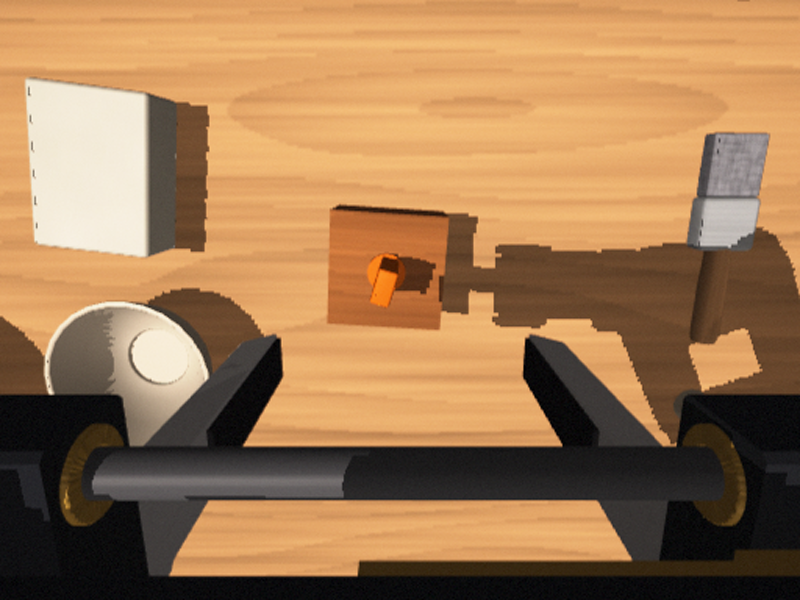

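```bash
python3 - <<'E'
from h import *
p=load('w1'); s=.64
Rm=cv2.Rodrigues(p['rvec'])[0]; print('cam',-Rm.T@p['tvec'],Rm[2])
print('stand top',ray(p,np.array([(331,207),(448,213),(441,329),(328,322)])*s,52).round(1))
print('flange L,R',ray(p,np.array([(367,272),(406,270)])*s,54).round(1))
im=p['im'][120:220,200:300,::-1]
cv2.imwrite('pics/w1c.png',cv2.resize(im,(600,600),interpolation=cv2.INTER_CUBIC))
E
```

```text
cam [614.13290389 241.12991667 385.73195573] [-0.24320098  0.00131768 -0.96997502]
stand top [[590.5 289.2  52. ]
 [586.3 210.6  52. ]
 [504.4 214.   52. ]
 [509.8 294.3  52. ]]
flange L,R [[546.4 265.8  54. ]
 [547.7 238.9  54. ]]
```

View pics/w1c.png

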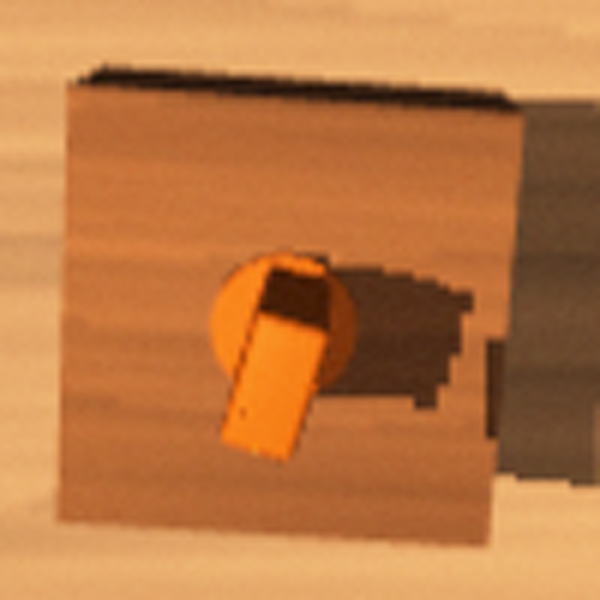

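```bash
python3 - <<'E'
from h import *
p=load('w1')
f=lambda a,z: ray(p,np.array(a)/6+[200,120],z)
c=f([(261,314),(330,334),(288,462),(221,437)],102);print(c.round(1),c.mean(0))
for a,b in((3,0),(2,1)): d=c[a+0]-c[b];d=-d;print('yaw',np.arctan2(d[1],d[0]),np.linalg.norm(d))
d=c[0]-c[1];print('short',np.arctan2(d[1],d[0])-np.pi/2,np.linalg.norm(d))
print('flange',f([(209,325),(357,335)],56).round(1),f([(283,252)],56).round(1))
print('stand',f([(69,86),(522,110),(489,544),(58,520)],52).round(1),f([(69,86),(522,110),(489,544),(58,520)],52).mean(0))
E
```

```text
[[557.8 254.2 102. ]
 [554.6 243.7 102. ]
 [534.2 250.3 102. ]
 [538.3 260.7 102. ]] [546.23144551 252.24389799 102.        ]
yaw -0.32148740152107097 20.533604809884302
yaw -0.3152703292640171 21.452135953307348
short -0.2903979009292037 11.01470862935381
flange [[546.7 265.7  56. ]
 [544.8 239.3  56. ]] [[559.8 252.3  56. ]]
stand [[588.5 289.6  52. ]
 [584.2 210.3  52. ]
 [504.2 214.8  52. ]
 [509.1 294.7  52. ]] [546.51349033 252.3225072   52.        ]
```

```bash
python3 - <<'E'
from h import *
shift([546.3,252.3,130],-.31+np.pi);shift([546.3,252.3,63],-.31+np.pi)
E
```

```text
at [544.5 241.7 205.8] [-1.572 -0.     3.139] t 2.15 shift [-0.0018  0.0758 -0.0105] twist 0.3077
at [544.5 241.7 205.8] [-1.572 -0.     3.139] t 2.15 shift [-0.0018  0.1428 -0.0105] twist 0.3077
```

>>> {"op": "play_rows", "data": {"series": [[[-0.0018, 0.03, -0.0105], 0.15, 0.3], [[-0.0018, 0.06, -0.0105], 0.308, 0.3], [[-0.0018, 0.075, -0.0105], 0.308, 0.4], [[-0.0018, 0.1, -0.0105], 0.308, 0.4], [[-0.0018, 0.12, -0.0105], 0.308, 0.4], [[-0.0018, 0.1428, -0.0105], 0.308, 0.5], [[-0.0018, 0.1428, -0.0105], 0.308, 0.5], [[-0.0018, 0.1428, -0.0105], 0.308, 0.6]], "squeeze": 6}}

```text
clock: 2.95
eef_pos: [546.7, 252.0, 64.1]
eef_rot: [-1.572, -0.0, 2.833]
wrist_force: [1.3, -0.1, 0.8]
finger_gap: 42.5
```

```bash
python3 - <<'E'
from h import *
shift([546.3,252.3,63],-.31+np.pi); st=manip.read_state();print(st['finger_gap'],st['wrist_force'],st['joints'])
a,p,st=snap('wrist','w2')
cv2.imwrite('pics/w2c.png',cv2.resize(a[100:340,100:420,::-1],(800,600),interpolation=cv2.INTER_CUBIC))
print(proj(p,[[546.3,252.3,102]]))
E
```

```text
at [546.7 252.   64.1] [-1.572 -0.     2.833] t 2.95 shift [ 0.0004  0.0011 -0.0001] twist 0.0014
42.47832888091078 [ 1.27782049 -0.05443724  0.7653552 ] [3.70741002e-01 5.58398507e-01 1.50125226e+00 1.07174202e-03
 1.08118237e+00 2.24966480e+00]
[[256.04511543 256.02625631]]
```

View pics/w2c.png

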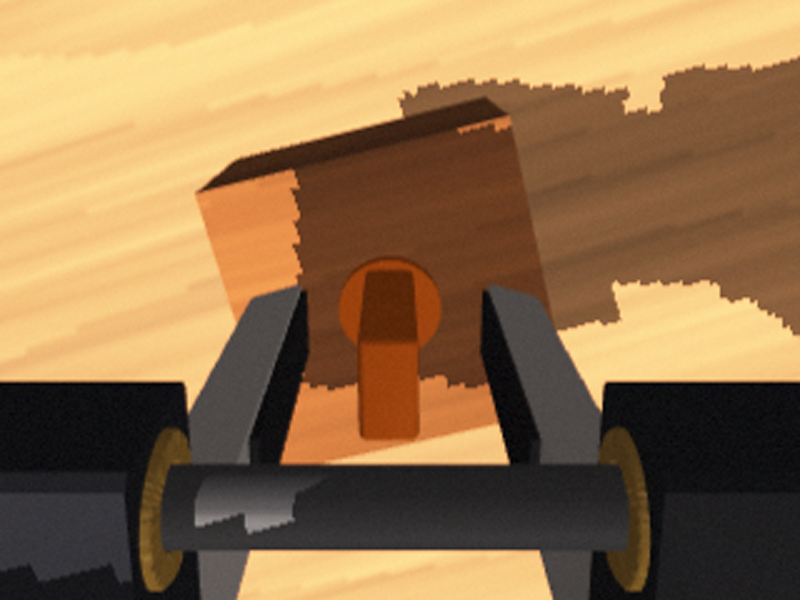

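>>> {"op": "play_rows", "data": {"series": [[[0.0002, 0.001, -0.001], 0, 0.8], [[0.0002, 0.001, -0.001], 0, 0.9], [[0.0002, 0.001, -0.001], 0, 1], [[0.0002, 0.001, -0.001], 0, 1], [[0.0002, 0.001, -0.001], 0, 1], [[0.0002, 0.001, -0.001], 0, 1]], "squeeze": 6}}

```text
clock: 3.6
eef_pos: [547.2, 253.3, 64.0]
eef_rot: [-1.573, 0.001, 2.833]
wrist_force: [-0.8, 0.2, 5.1]
finger_gap: 12.4
```

```bash
python3 - <<'E'
from h import *
shift([546.3,252.3,160],-np.pi); st=manip.read_state();print(st['finger_gap'],st['wrist_force'],st['moment'])
E
```

```text
at [547.2 253.3  64. ] [-1.573e+00  1.000e-03  2.833e+00] t 3.6 shift [ 0.0004 -0.096   0.0011] twist -0.3089
12.416836853305783 [-0.76331442  0.18880975  5.13120192] [-0.11104536  0.26602924  0.02729163]
```

```bash
python3 - <<'E'
from h import *
shift([512,-250,170],-2.21); 
E
```

```text
at [547.2 253.3  64. ] [-1.573e+00  1.000e-03  2.833e+00] t 3.6 shift [-0.1196 -0.1069  0.49  ] twist -1.2405
```

>>> {"op": "play_rows", "data": {"series": [[[0, -0.001, 0], 0, 1], [[0, -0.002, 0], 0, 1], [[0, -0.04, 0], 0, 1], [[0, -0.09, 0], 0, 1], [[0, -0.107, 0], 0, 1], [[-0.12, -0.107, 0.49], -1.24, 1], [[-0.12, -0.107, 0.49], -1.24, 1], [[-0.12, -0.107, 0.49], -1.24, 1], [[-0.12, -0.107, 0.49], -1.24, 1], [[-0.12, -0.107, 0.49], -1.24, 1], [[-0.12, -0.107, 0.49], -1.24, 1], [[-0.12, -0.107, 0.49], -1.24, 1], [[-0.12, -0.107, 0.49], -1.24, 1], [[-0.12, -0.107, 0.49], -1.24, 1], [[-0.12, -0.107, 0.49], -1.24, 1], [[-0.12, -0.107, 0.49], -1.24, 1], [[-0.12, -0.107, 0.49], -1.24, 1], [[-0.12, -0.107, 0.49], -1.24, 1], [[-0.12, -0.107, 0.49], -1.24, 1], [[-0.12, -0.107, 0.49], -1.24, 1]], "squeeze": 30}}

```text
clock: 5.6
eef_pos: [512.7, -249.0, 170.2]
eef_rot: [-1.57, 0.003, -2.209]
wrist_force: [-0.2, -0.3, 0.3]
finger_gap: 11.6
```

```bash
python3 - <<'E'
from h import *
a,p,st=snap('wrist','w3'); print(st['eef_pos'],st['eef_rot'],st['wrist_force'],st['finger_gap'],st['qd'].round(3))
cv2.imwrite('pics/w3b.png',cv2.resize(a[:,:,::-1],(800,600),interpolation=cv2.INTER_CUBIC))
E
```

```text
[ 512.66611238 -248.95386158  170.18640342] [-1.57023156  0.00264292 -2.20891605] [-0.19310895 -0.31421454  0.27113495] 11.55385898426509 [-0.001 -0.001 -0.002 -0.001 -0.001 -0.002]
```

View pics/w3b.png

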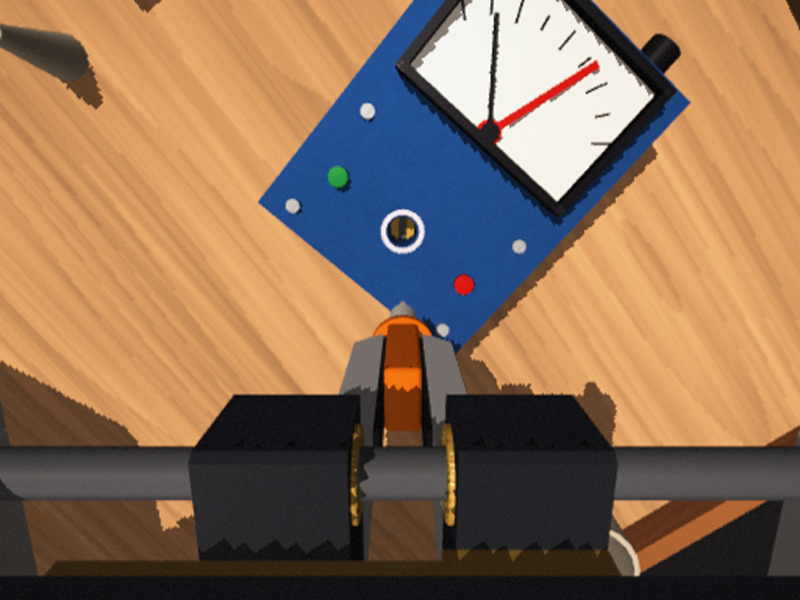

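```bash
python3 - <<'E'
from h import *
p=load('w3'); im=p['im'].astype(int); s=.64
w=(im.min(2)>150).astype(np.uint8); w[:130]=0;w[166:]=0;w[:,:238]=0;w[:,278:]=0
pts=np.argwhere(w)[:,::-1].astype(np.float32); e=cv2.fitEllipse(cv2.convexHull(pts)); print(e)
print('well',ray(p,[e[0]],60))
f=lambda u,v,z: ray(p,[(u*s,v*s)],z)[0]
for z in (78,):
  h=f(489,131,z);n=f(496,13,z);r=f(597,66,z)
  an=lambda a:np.arctan2(*(a-h)[:2][::-1]); print(h,n,r,'needle yaw',an(n),np.hypot(*(n-h)[:2]),'set',an(r),np.hypot(*(r-h)[:2]))
print('lamps',f(338,176,66),f(464,284,66))
cr=p['im'][:,:,::-1]
cv2.imwrite('pics/w3c.png',np.hstack([cv2.resize(cr[125:170,235:280],(400,400),interpolation=cv2.INTER_CUBIC),cv2.resize(cr[180:220,237:277],(400,400),interpolation=cv2.INTER_CUBIC)]))
E
```

```text
((257.2220153808594, 147.60923767089844), (27.523317337036133, 28.17159652709961), 165.37271118164062)
well [[ 533.58545964 -220.29313442   60.        ]]
[ 603.09901645 -203.86280914   78.        ] [ 637.54123861 -159.35593381   78.        ] [ 665.41135586 -210.5983722    78.        ] needle yaw 0.9121970239185024 56.27724779145128 set -0.10767549796982818 62.675317726041825
lamps [ 523.42337828 -173.60630689   66.        ] [ 544.73259475 -267.11726241   66.        ]
```

View pics/w3c.png

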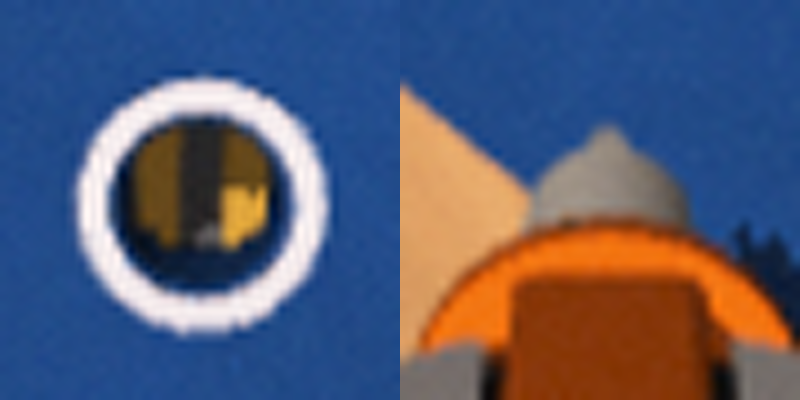

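```bash
python3 - <<'E'
from h import *
p=load('w3')
pos=np.array([512.67,-248.95,170.19]); Rm=R.from_euler('xyz',[-1.57023,.00264,-2.20892]).as_matrix()
x=ray(p,[(257.8,192.8)],112.2)[0]; print('blade far edge in tool frame',Rm.T@(x-pos))
# flange: topmost & edges (26mm dia at z 166..162)
x=ray(p,[(258,201.5)],112.2+50)[0]; print('flange far',Rm.T@(x-pos))
x=ray(p,[(250.0,200),(265.8,200)],112.2+7); print('shaft L,R',(x-pos)@Rm)
x=ray(p,[(248.5,208),(267.5,208)],112.2+96); print('handle top ',(x-pos)@Rm)
# expected well pos if TCP over it
print(proj(p,[pos+Rm@[0,58,0]]))
E
```

```text
blade far edge in tool frame [-5.9834901  58.00607795  0.12380481]
flange far [-13.7008769    8.02630508   0.18637385]
shaft L,R [[-2.15667828 50.99256367 -5.85499445]
 [-2.14721848 50.99938586  6.23548929]]
handle top  [[-24.13067094 -37.94892599  -4.40128037]
 [-24.12348336 -37.94384627   4.60181532]]
[[257.64523306 200.13509494]]
```

```bash
python3 - <<'E'
from h import *
shift([533.6,-220.3,130],-2.23)
E
```

```text
at [ 512.7 -249.1  170.2] [-1.57   0.003 -2.209] t 5.65 shift [-0.0355  0.0403 -0.0003] twist 0.0211
```

>>> {"op": "play_rows", "data": {"series": [[[-0.0355, 0, -0.0003], 0.021, 1], [[-0.0355, 0.01, -0.0003], 0.021, 1], [[-0.0355, 0.025, -0.0003], 0.021, 1], [[-0.0355, 0.04, -0.0003], 0.021, 1], [[-0.0355, 0.04, -0.0003], 0.021, 1], [[-0.0355, 0.04, -0.0003], 0.021, 1], [[-0.0355, 0.04, -0.0003], 0.021, 1]]}}

```text
clock: 6.35
eef_pos: [534.0, -220.4, 131.2]
eef_rot: [-1.569, 0.003, -2.23]
wrist_force: [0.3, -1.0, -1.0]
finger_gap: 12.1
```

```bash
python3 - <<'E'
from h import *
a,p,st=snap('wrist','w4'); im=a.astype(int)
print(st['wrist_force'],st['moment'])
shift([533.6,-220.3,118],-2.23)
c=proj(p,[[533.6,-220.3,60]])[0]; print(c)
u,v=c.round().astype(int)
cv2.imwrite('pics/w4c.png',cv2.resize(a[v-40:v+40,u-40:u+40,::-1],(600,600),interpolation=cv2.INTER_CUBIC))
E
```

```text
[ 0.26010331 -0.95753388 -0.98312293] [-0.06488237 -0.05320482  0.0567507 ]
at [ 534.  -220.4  131.2] [-1.569  0.003 -2.23 ] t 6.4 shift [ 0.0001  0.0132 -0.0004] twist 0.0002
[257.04625263 196.0810022 ]
```

View pics/w4c.png

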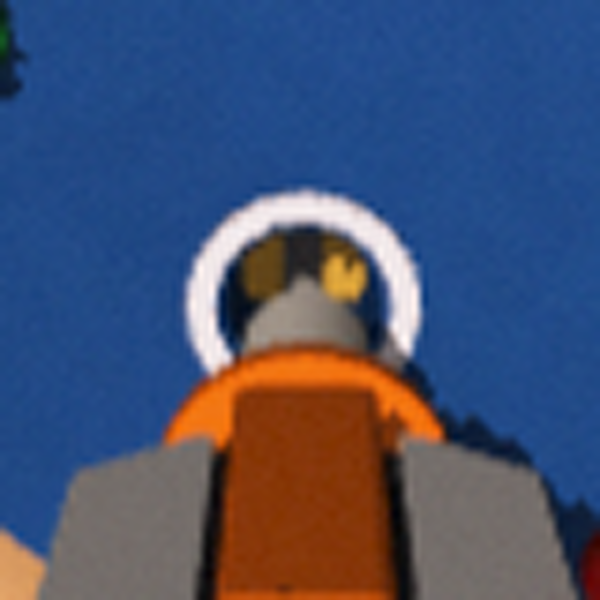

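>>> {"op": "play_rows", "data": {"series": [[[0.0, 0.005, -0.0003], 0, 1], [[0.0, 0.01, -0.0003], 0, 1], [[0.0, 0.014, -0.0003], 0, 1], [[0.0, 0.017, -0.0003], 0, 1], [[0.0, 0.02, -0.0003], 0, 1], [[0.0, 0.022, -0.0003], 0, 1], [[0.0, 0.022, -0.0003], 0, 1]]}}

```text
clock: 7.1
eef_pos: [533.7, -220.2, 108.9]
eef_rot: [-1.569, 0.003, -2.23]
wrist_force: [0.4, -0.1, 0.0]
finger_gap: 11.4
```

>>> {"op": "play_rows", "data": {"series": [[[0.0, 0.001, 0], 0, 1], [[0.0, 0.002, 0], 0, 1], [[0.0, 0.003, 0], 0, 1], [[0.0, 0.003, 0], 0, 1]]}}

```text
clock: 7.5
eef_pos: [533.7, -220.1, 105.8]
eef_rot: [-1.57, 0.003, -2.23]
wrist_force: [0.1, 0.3, 0.0]
finger_gap: 11.6
```

>>> {"op": "play_rows", "data": {"series": [[[0.0, 0.001, 0], 0, 1], [[0.0, 0.002, 0], 0, 1], [[0.0, 0.002, 0], 0, 1]]}}

```text
clock: 7.8
eef_pos: [533.6, -220.1, 103.6]
eef_rot: [-1.57, 0.003, -2.23]
wrist_force: [-0.6, 0.1, -0.6]
finger_gap: 11.6
```

>>> {"op": "play_rows", "data": {"series": [[[0.0, 0.001, 0], 0, 1], [[0.0, 0.002, 0], 0, 1], [[0.0, 0.002, 0], 0, 1]]}}

```text
clock: 8.1
eef_pos: [533.5, -220.1, 101.4]
eef_rot: [-1.57, 0.003, -2.23]
wrist_force: [-0.0, -0.7, -1.2]
finger_gap: 11.9
```

>>> {"op": "play_rows", "data": {"series": [[[0.0, 0.001, 0], 0, 1], [[0.0, 0.0015, 0], 0, 1], [[0.0, 0.0015, 0], 0, 1]]}}

```text
clock: 8.4
eef_pos: [533.5, -220.1, 99.8]
eef_rot: [-1.57, 0.003, -2.23]
wrist_force: [0.1, -0.6, -0.8]
finger_gap: 11.9
```

>>> {"op": "play_rows", "data": {"series": [[[0.0, 0.001, 0], 0, 1], [[0.0, 0.002, 0], 0, 1], [[0.0, 0.002, 0], 0, 1]]}}

```text
clock: 8.7
eef_pos: [533.4, -220.0, 97.7]
eef_rot: [-1.57, 0.003, -2.23]
wrist_force: [-0.5, 0.9, 0.1]
finger_gap: 11.9
```

>>> {"op": "play_rows", "data": {"series": [[[0.0, 0.001, 0], 0, 1], [[0.0, 0.0015, 0], 0, 1], [[0.0, 0.0015, 0], 0, 1]]}}

```text
clock: 9.0
eef_pos: [533.4, -220.0, 96.1]
eef_rot: [-1.57, 0.003, -2.23]
wrist_force: [0.3, 0.1, -0.6]
finger_gap: 12.0
```

>>> {"op": "play_rows", "data": {"series": [[[0.0, 0.001, 0], 0, 1], [[0.0, 0.0015, 0], 0, 1], [[0.0, 0.0015, 0], 0, 1]]}}

```text
clock: 9.3
eef_pos: [533.4, -220.0, 94.5]
eef_rot: [-1.571, 0.003, -2.23]
wrist_force: [0.2, 0.0, -0.6]
finger_gap: 11.7
```

>>> {"op": "play_rows", "data": {"series": [[[0.0, 0.001, 0], 0, 1], [[0.0, 0.0015, 0], 0, 1], [[0.0, 0.0015, 0], 0, 1]]}}

```text
clock: 9.6
eef_pos: [533.3, -220.0, 92.8]
eef_rot: [-1.571, 0.003, -2.23]
wrist_force: [-0.0, -0.3, 0.5]
finger_gap: 12.1
```

>>> {"op": "play_rows", "data": {"series": [[[0.0, 0.001, 0], 0, 1], [[0.0, 0.0015, 0], 0, 1], [[0.0, 0.0015, 0], 0, 1]]}}

```text
clock: 9.9
eef_pos: [533.3, -219.9, 91.2]
eef_rot: [-1.571, 0.002, -2.23]
wrist_force: [0.2, 0.0, -1.4]
finger_gap: 12.0
```

>>> {"op": "play_rows", "data": {"series": [[[0.0, 0.001, 0], 0, 1], [[0.0, 0.001, 0], 0, 1], [[0.0, 0.001, 0], 0, 1]]}}

```text
clock: 10.2
eef_pos: [533.3, -220.0, 90.2]
eef_rot: [-1.571, 0.002, -2.23]
wrist_force: [0.7, 0.7, -1.3]
finger_gap: 12.0
```

>>> {"op": "play_rows", "data": {"series": [[[0.0, 0.001, 0], 0, 1], [[0.0, 0.001, 0], 0, 1], [[0.0, 0.001, 0], 0, 1]]}}

```text
clock: 10.5
eef_pos: [533.4, -220.0, 89.4]
eef_rot: [-1.571, 0.003, -2.23]
wrist_force: [-0.4, -0.7, 1.6]
finger_gap: 11.6
```

>>> {"op": "play_rows", "data": {"series": [[[0.0, 0.001, 0], 0, 1], [[0.0, 0.001, 0], 0, 1], [[0.0, 0.001, 0], 0, 1]]}}

```text
clock: 10.8
eef_pos: [533.4, -220.0, 88.5]
eef_rot: [-1.571, 0.003, -2.23]
wrist_force: [-0.6, -0.0, 1.7]
finger_gap: 11.6
```

>>> {"op": "play_rows", "data": {"series": [[[0, 0.0003, 0], 0.1, 1], [[0, 0.0003, 0], 0.2, 1], [[0, 0.0003, 0], 0.3, 1], [[0, 0.0003, 0], 0.4, 1], [[0, 0.0003, 0], 0.5, 1], [[0, 0.0003, 0], 0.5, 1]]}}

```text
clock: 11.4
eef_pos: [533.6, -220.0, 88.3]
eef_rot: [-1.572, 0.003, -2.731]
wrist_force: [0.7, 0.4, 2.9]
finger_gap: 12.1
```

```bash
python3 - <<'E'
from h import *
a,p,st=snap('wrist','w5'); print(st['eef_pos'],st['eef_rot'],st['wrist_force'],st['moment'])
cv2.imwrite('pics/w5b.png',cv2.resize(a[:,:,::-1],(800,600),interpolation=cv2.INTER_CUBIC))
E
```

```text
[ 533.55245199 -220.03627095   88.34261433] [-1.57153270e+00  2.66733484e-03 -2.73141191e+00] [0.66064188 0.44758959 2.86791962] [ 0.04458635 -0.04528758  0.02325782]
```

View pics/w5b.png

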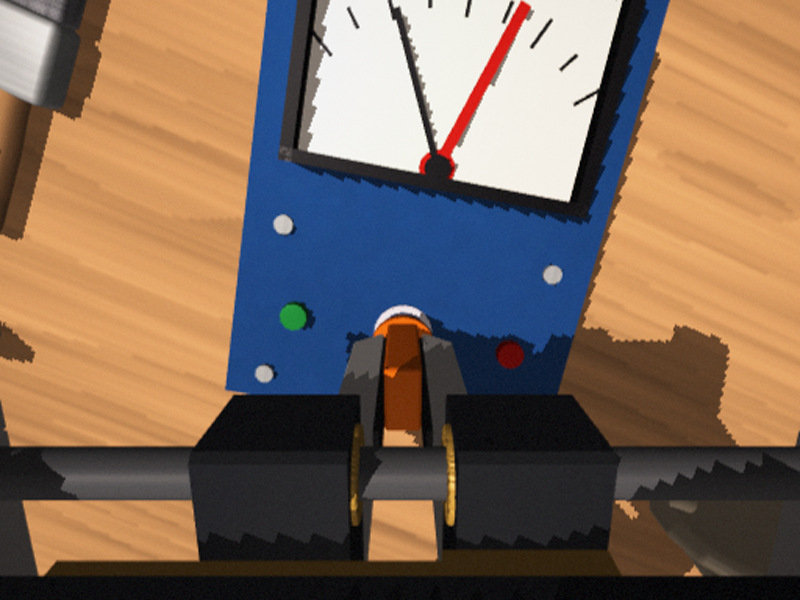

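```bash
cat >> h.py <<'E'
def hands(name,hub,z=76,off=(0,0)):
    p=load(name); im=p['im'].astype(int)
    # rectify plane z, 0.25 mm/px, around hub, u=+x v=+y
    n=600; g=(np.arange(n)-n/2)*.25
    X,Y=np.meshgrid(hub[0]+g,hub[1]+g); uv=proj(p,np.c_[X.ravel(),Y.ravel(),np.full(X.size,z)]).astype(np.float32).reshape(n,n,2)
    r=cv2.remap(p['im'],uv[...,0],uv[...,1],cv2.INTER_LINEAR).astype(int)
    rad=np.hypot(X-hub[0],Y-hub[1]); ang=np.arctan2(Y-hub[1],X-hub[0])
    ok=(rad>12)&(rad<50)&(np.abs(ang-.15)<1.25)&(uv[...,1]>1)
    red=ok&(r[...,0]>150)&(r[...,1]<80)
    blk=ok&(r.max(2)<85)
    out=[]
    for m in(red,blk):
        k,l,st,c=cv2.connectedComponentsWithStats(m.astype(np.uint8)); 
        for i in np.argsort(-st[1:,4])[:2]+1:
            q=np.c_[X[l==i],Y[l==i]].astype(np.float32); v=cv2.fitLine(q,cv2.DIST_L2,0,.01,.01).ravel()
            v=v*np.sign(v[0]); 
            nrm=(hub[0]-v[2])*-v[1]+(hub[1]-v[3])*v[0]*1
            out.append((round(float(np.arctan2(v[1],v[0])),4),len(q)//16,'miss',round(float(nrm),2)))
    print(out); return r
E
python3 - <<'E'
from h import *
p=load('w5'); s=.64
for z in(70,76): print(z,ray(p,[(438*s,167*s)],z),ray(load('w3'),[(489*s,131*s)],z))
hub=(ray(p,[(438*s,167*s)],76))[0]
hands('w5',hub[:2]); hub=ray(load('w3'),[(489*s,131*s)],76)[0]; hands('w3',hub[:2])
E
```

```text
70 [[ 604.30341305 -204.72303596   70.        ]] [[ 604.55236545 -204.17191402   70.        ]]
76 [[ 604.0827678  -204.36143731   76.        ]] [[ 603.4623537  -203.94008536   76.        ]]
[(-0.0877, 151, 'miss', -0.35), (0.6823, 78, 'miss', -0.36)]
[(-0.0871, 139, 'miss', 0.34), (0.9089, 72, 'miss', -0.14)]
```

>>> {"op": "play_rows", "data": {"series": [[[0, 0, 0], 0.1, 1], [[0, 0, 0], 0.2, 1], [[0, 0, 0], 0.3, 1], [[0, 0, 0], 0.4, 1], [[0, 0, 0], 0.5, 1], [[0, 0, 0], 0.6, 1], [[0, 0, 0], 0.68, 1], [[0, 0, 0], 0.73, 1], [[0, 0, 0], 0.73, 1]]}}

```text
clock: 12.35
eef_pos: [533.6, -219.8, 88.4]
eef_rot: [-1.573, 0.001, 2.828]
wrist_force: [0.8, 2.2, 2.8]
finger_gap: 11.8
```

```bash
python3 - <<'E'
from h import *
a,p,st=snap('wrist','w6'); print(st['eef_pos'],st['eef_rot'],st['wrist_force'],st['moment'])
cv2.imwrite('pics/w6b.png',cv2.resize(a[:,:,::-1],(800,600),interpolation=cv2.INTER_CUBIC))
r=hands('w6',(603.8,-204.2)); cv2.imwrite('pics/w6r.png',r[:,:,::-1].astype(np.uint8))
E
```

```text
[ 533.62315507 -219.79681807   88.35159176] [-1.57345103e+00  1.48938973e-03  2.82753087e+00] [0.81216379 2.19420874 2.84961573] [ 0.54569304 -0.03773265  0.01659617]
[(-0.0427, 40, 'miss', 4.16), (-0.2532, 0, 'miss', -0.77), (-0.0383, 98, 'miss', 1.0)]
```

View pics/w6r.png

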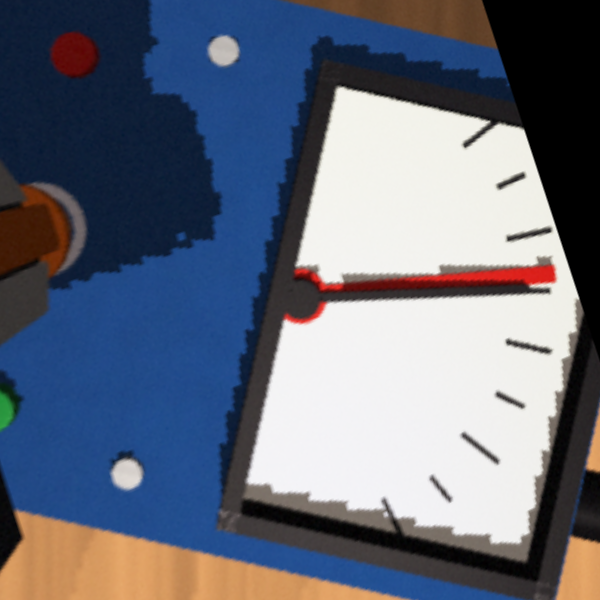

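>>> {"op": "play_rows", "data": {"series": [[[0, 0, 0], 0.03, 1], [[0, 0, 0], 0.058, 1], [[0, 0, 0], 0.058, 1], [[0, 0, 0], 0.058, 1]]}}

```text
clock: 12.8
eef_pos: [533.6, -219.8, 88.4]
eef_rot: [-1.574, 0.001, 2.771]
wrist_force: [0.6, 1.7, 3.8]
finger_gap: 11.9
```

```bash
python3 - <<'E'
from h import *
a,p,st=snap('wrist','w7'); print(st['eef_pos'],st['eef_rot'],st['wrist_force'],st['clock'])
for n in('w6','w7'):
  r=hands(n,(603.8,-204.2))
  for u in (380,440,500,530):
    c=r[240:340,u]; red=np.where((c[:,0]>120)&(c[:,1]<90)&(c[:,0]-c[:,1]>70))[0]+240; blk=np.where(c.max(1)<80)[0]+240
    print(n,u,'red',red[[0,-1]] if len(red) else '', 'blk',(blk.min(),blk.max(),len(blk)) if len(blk) else '')
cv2.imwrite('pics/w7r.png',np.hstack([cv2.resize(r[240:340,280:,::-1].astype(np.uint8),(800,250))]))
E
```

```text
[ 533.63714866 -219.77670603   88.36266403] [-1.57359971e+00  1.34741751e-03  2.77149602e+00] [0.55563439 1.72239304 3.77422225] 12.8
[(-0.0427, 40, 'miss', 4.16), (-0.2532, 0, 'miss', -0.77), (-0.0383, 98, 'miss', 1.0)]
w6 380 red  blk (np.int64(288), np.int64(297), 10)
w6 440 red [275 281] blk (np.int64(287), np.int64(295), 9)
w6 500 red [269 281] blk (np.int64(284), np.int64(294), 11)
w6 530 red [267 283] blk (np.int64(289), np.int64(291), 3)
[(-0.0802, 2, 'miss', -0.18), (-0.0927, 2, 'miss', -0.7), (-0.0951, 100, 'miss', 1.02)]
w7 380 red [295 295] blk (np.int64(284), np.int64(293), 10)
w7 440 red [289 290] blk (np.int64(278), np.int64(287), 10)
w7 500 red [284 285] blk (np.int64(272), np.int64(282), 11)
w7 530 red [267 282] blk (np.int64(288), np.int64(291), 4)
```

>>> {"op": "play_rows", "data": {"series": [[[0, 0, 0], -0.06, 1], [[0, 0, 0], -0.12, 1], [[0, -0.002, 0], -0.12, 1], [[0, -0.005, 0], -0.12, 1], [[0, -0.01, 0], -0.12, 1], [[0, -0.02, 0], -0.12, 1], [[0, -0.035, 0], -0.12, 1], [[0, -0.055, 0], -0.12, 1], [[0, -0.08, 0], -0.12, 1], [[0, -0.08, 0], -0.12, 1], [[0, -0.08, 0], -0.12, 1]]}}

```text
clock: 13.95
eef_pos: [533.4, -220.0, 168.5]
eef_rot: [-1.573, 0.002, 2.891]
wrist_force: [-0.2, 0.6, -1.2]
finger_gap: 12.2
```

```bash
python3 - <<'E'
from h import *
a,p,st=snap('wrist','w8'); print(st['eef_pos'],st['eef_rot'],st['wrist_force'],st['clock'])
for n in('w8',):
  r=hands(n,(603.8,-204.2))
  for u in (380,440,500,530):
    c=r[240:340,u]; red=np.where((c[:,0]>120)&(c[:,1]<90)&(c[:,0]-c[:,1]>70))[0]+240; blk=np.where(c.max(1)<80)[0]+240
    print(n,u,'red',red, 'blk',(blk.min(),blk.max(),len(blk)) if len(blk) else '')
cr=r[240:340,280:580,::-1].astype(np.uint8)
Y=cv2.resize(cr,(800,267)); W=cv2.resize(a[100:300,130:380,::-1],(400,320))
o=np.zeros((600,800,3),np.uint8); o[:267]=Y; o[270:590,:400]=W; cv2.imwrite('pics/w8c.png',o)
shift([546.4,252.3,170],-np.pi)
E
```

```text
[ 533.43893061 -219.97730141  168.48281976] [-1.57321820e+00  2.31543138e-03  2.89116967e+00] [-0.24313146  0.5579923  -1.18106641] 13.95
[(-0.0917, 7, 'miss', -0.98), (-0.1558, 1, 'miss', -2.7), (-0.0943, 90, 'miss', 0.78)]
w8 380 red [295 296] blk (np.int64(284), np.int64(293), 10)
w8 440 red [290 291 292] blk (np.int64(280), np.int64(288), 9)
w8 500 red [284 285 286] blk (np.int64(273), np.int64(282), 10)
w8 530 red [270 271 272 273 274 275 276 277 278 279 280 281 282 283] blk (np.int64(292), np.int64(292), 1)
at [ 533.1 -219.8  167.6] [-1.574e+00  1.000e-03  2.891e+00] t 14.0 shift [ 0.1041 -0.0012 -0.4607] twist -0.2504
```

View pics/w8c.png

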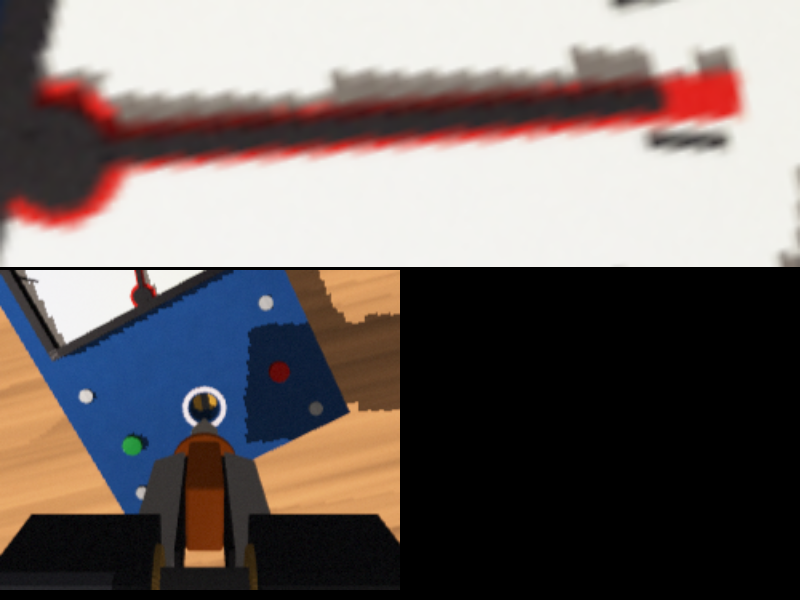

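```bash
python3 - <<'E'
from h import *
shift([547,253.1,150],2.833)
E
```

```text
at [ 533.1 -219.8  167.6] [-1.574e+00  1.000e-03  2.891e+00] t 14.0 shift [ 0.1037  0.0188 -0.4616] twist 0.0582
```

>>> {"op": "play_rows", "data": {"series": [[[0.1037, 0, -0.4616], 0.058, 1], [[0.1037, 0, -0.4616], 0.058, 1], [[0.1037, 0, -0.4616], 0.058, 1], [[0.1037, 0, -0.4616], 0.058, 1], [[0.1037, 0, -0.4616], 0.058, 1], [[0.1037, 0, -0.4616], 0.058, 1], [[0.1037, 0, -0.4616], 0.058, 1], [[0.1037, 0, -0.4616], 0.058, 1], [[0.1037, 0, -0.4616], 0.058, 1], [[0.1037, 0, -0.4616], 0.058, 1], [[0.1037, 0, -0.4616], 0.058, 1], [[0.1037, 0.0188, -0.4616], 0.058, 1], [[0.1037, 0.0188, -0.4616], 0.058, 1], [[0.1037, 0.0188, -0.4616], 0.058, 1], [[0.1037, 0.0188, -0.4616], 0.058, 1]]}}

```text
clock: 15.5
eef_pos: [547.4, 252.6, 150.6]
eef_rot: [-1.574, 0.001, 2.832]
wrist_force: [-0.8, 0.1, -0.5]
finger_gap: 12.0
```

```bash
python3 - <<'E'
from h import *
a,p,st=snap('wrist','w9'); print(st['wrist_force'],st['moment'])
for z in(115,104,64): shift([547,253.1,z],2.833)
c=proj(p,[[547,253.1,52]])[0]; u,v=c.round().astype(int); print(c)
cv2.imwrite('pics/w9c.png',cv2.resize(a[v-40:v+40,u-40:u+40,::-1],(600,600),interpolation=cv2.INTER_CUBIC))
# stand top fit: numeric corners by colour
E
```

```text
[-0.75500561  0.08777747 -0.46248031] [ 0.02213222 -0.01660352 -0.01384132]
at [547.4 252.7 150.7] [-1.574e+00  1.000e-03  2.833e+00] t 15.55 shift [ 0.0005  0.0357 -0.0002] twist -0.0005
at [547.4 252.7 150.7] [-1.574e+00  1.000e-03  2.833e+00] t 15.55 shift [ 0.0006  0.0467 -0.0001] twist -0.0005
at [547.4 252.7 150.7] [-1.574e+00  1.000e-03  2.833e+00] t 15.55 shift [0.0006 0.0867 0.    ] twist -0.0005
[256.72727232 188.61526289]
```

View pics/w9c.png

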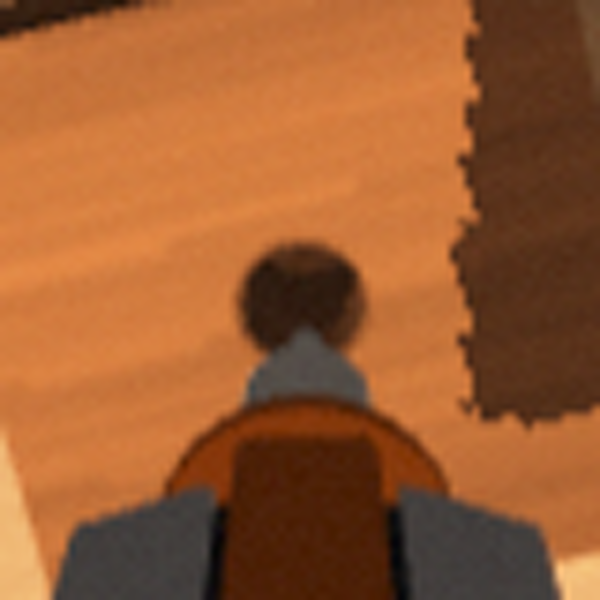

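>>> {"op": "play_rows", "data": {"series": [[[0.0005, 0.012, -0.0002], 0, 1], [[0.0005, 0.024, -0.0002], 0, 1], [[0.0005, 0.032, -0.0002], 0, 1], [[0.0005, 0.038, -0.0002], 0, 1], [[0.0005, 0.044, -0.0002], 0, 1], [[0.0006, 0.049, -0.0001], 0, 1], [[0.0006, 0.053, -0.0001], 0, 1], [[0.0006, 0.053, -0.0001], 0, 1]]}}

```text
clock: 16.35
eef_pos: [546.8, 253.0, 97.2]
eef_rot: [-1.574, 0.001, 2.832]
wrist_force: [-0.0, 0.7, -1.1]
finger_gap: 11.7
```

>>> {"op": "play_rows", "data": {"series": [[[0.0, 0.006, 0], 0, 1], [[0.0, 0.012, 0], 0, 1], [[0.0, 0.018, 0], 0, 1], [[0.0, 0.024, 0], 0, 1], [[0.0, 0.029, 0], 0, 1], [[0.0, 0.031, 0], 0, 1], [[0.0, 0.031, 0], 0, 1]]}}

```text
clock: 17.05
eef_pos: [546.8, 253.1, 65.9]
eef_rot: [-1.573, 0.0, 2.833]
wrist_force: [0.0, -0.2, -1.0]
finger_gap: 11.7
```

>>> {"op": "play_rows", "data": {"series": [[[0.0, 0.001, 0], 0, 1], [[0.0, 0.0015, 0], 0, 1], [[0.0, 0.002, 0], 0, 1], [[0.0, 0.002, 0], 0, 1]]}}

```text
clock: 17.45
eef_pos: [546.9, 253.1, 64.2]
eef_rot: [-1.574, 0.001, 2.833]
wrist_force: [-1.1, -1.0, 1.9]
finger_gap: 11.9
```

>>> {"op": "play_rows", "data": {"series": [[[0.0, 0.0004, 0], 0, 1], [[0.0, 0.0004, 0], 0, 0.8], [[0.0, 0.0004, 0], 0, 0.6], [[0.0, 0.0004, 0], 0, 0.5], [[0.0, 0.0004, 0], 0, 0.5], [[0.0, 0.0004, 0], 0, 0.5], [[0.0, 0.0004, 0], 0, 0.5], [[0.0, -0.01, 0], 0, 0.5], [[0.0, -0.03, 0], 0, 0.5], [[0.0, -0.07, 0], 0, 0.5], [[0.0, -0.11, 0], 0, 0.4], [[0.0, -0.14, 0], 0, 0.3], [[0.0, -0.14, 0], 0, 0.3], [[0.0, -0.14, 0], 0, 0.3], [[0.0, -0.14, 0], 0, 0.3]]}}

```text
clock: 18.95
eef_pos: [546.2, 252.6, 203.1]
eef_rot: [-1.572, -0.001, 2.833]
wrist_force: [0.2, 0.4, -0.3]
finger_gap: 65.6
```

```bash
python3 - <<'E'
from h import *
a,p,st=snap('wrist','w10'); print(st['eef_pos'],st['wrist_force'],st['finger_gap'],st['clock'])
# predicted handle top & flange, home at (546.5,252.6), yaw -.31
c,s=np.cos(-.31),np.sin(-.31)
f=lambda x,y,z:[546.6+c*x-s*y,252.8+s*x+c*y,z]
H=[f(x,y,102) for x,y in((11,6),(11,-6),(-11,-6),(-11,6))]
F=[f(13*np.cos(t),13*np.sin(t),56) for t in np.linspace(0,6.283,40)]
h=proj(p,H);g=proj(p,F);print(h.round(1),g.min(0),g.max(0))
im=a.astype(int); hsv=cv2.cvtColor(a,cv2.COLOR_RGB2HSV)
u,v=g.mean(0).round().astype(int)
o=(hsv[...,1]>225)&(np.abs(hsv[...,0].astype(int)-12)<8); o[:v-40]=0;o[v+60:]=0;o[:,:u-35]=0;o[:,u+35:]=0
k,l,stt,cc=cv2.connectedComponentsWithStats(o.astype(np.uint8)); print(stt[np.argsort(-stt[:,4])[:4]])
big=cv2.resize(a[v-40:v+60,u-50:u+50,::-1],(600,600),interpolation=cv2.INTER_CUBIC)
for q in(h,g): cv2.polylines(big,[(((q-[u-50,v-40])+.5)*6).astype(np.int32).reshape(-1,1,2)],True,(0,255,0),1)
cv2.imwrite('pics/w10c.png',big)
E
```

```text
[546.18721919 252.60414305 203.14839534] [ 0.23210439  0.36212919 -0.28604504] 65.57585896007575 18.95
[[250.1 175.2]
 [263.3 175.2]
 [263.1 198.4]
 [250.2 198.4]] [244.64156482 164.40541842] [269.06311116 188.30233324]
[[     0      0    512    384 196272]
 [   249    164     20     34    330]
 [   256    184      1      2      2]
 [   248    173      1      1      1]]
```

```bash
python3 - <<'E'
from h import *
print(manip.sign_off())
E
```

```text
the job is handed in; nothing more can be done
None
```

The needle now stands over the red set hand, and the tool is back upright in its stand and released. I handed the job in at about 19 s of the 51 s.

- **Trimmer:** the blade found the slot bottom with its lower end about 30 mm above the table. The highest contact force I read was under 4 N. I turned the screw clockwise until the needle covered the hand. A line fit after the blade was lifted out put the needle at -0.094 rad in world yaw, against -0.087 for the red hand, so they differ by about 0.01 rad. The close-up picture showed the needle lying on the hand.
- **Tool:** it went into the hole without sideways force. The flange touched at a TCP height of about 64 mm, the same height as when I picked it up.
- **After letting go:** the orange outline in the wrist image (rows 164–197) matched the prediction for a tool fully home (164.4–198.4) to about a pixel. The left edge was about 4 px short of the prediction; I put that down to shadow.
- **Not checked by eye:** I could not view that last picture because the 12-picture limit was reached, so the home check is by numbers only.
- **Bystanders:** I took no final picture to confirm they are where they were. All carries passed well above them, and no force reading suggested contact.

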